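Pin the carrot tub's lid and carry it level

TASK

Lock the sliding lid of the carrot tub: take the loose pin out of its wooden stand, push it down through the hole in the lid's tongue and the tub's ear beneath until its knob sits on the tongue, and let go of it. Only then take the tub by the handle on its lid, lift it about 15 cm straight off the bamboo mat and keep it still and level in the air, lid shut and pin home: finish while holding it up, do not put it down. Leave the jar, the bowl and the grater where they are.

Things in the scene. Friction and masses are not known exactly. Their poses are not given: they have to be found in the camera images.
- tub: Loose steel tub of carrots, 200 x 130 mm (x, y; 143 over the rims), 85 mm high, 0.3 to 0.55 kg. Origin: centre of underside, z up, x along its length. Grooved side rims (top at 94 mm) hold the lid down: lifting the lid lifts the tub. At its -x end a steel ear (44 mm square, 6 thick, underside at 78.5 mm) has a vertical 13 mm hole at x = -122 mm, under the equal hole of the lid tongue.
- lid (a joint): The tub's lid, a clear 5 mm sheet in the rims' grooves, its underside 85 mm above the tub's origin. 0 = shut (as it starts; the holes of tongue and ear are then in line); grows in metres as it slides open towards the tub's +x (about 3 N of friction).
- handle (a point): Middle of the grip bar of the lid handle: wooden bar 16 mm wide, 16 thick, 110 long, along the tub x axis over the tub centre. The point is 130 mm above the tub underside, 40 mm above the lid. Posts under the bar ends stand 43 mm either side of the middle. Axes as the tub. The loaded tub balances within 15 mm of this point.
- tongue_hole (a point): Centre of the hole (13 mm wide) in the lid's tongue (a steel plate 44 x 44 mm, 5 mm thick), on its upper face, 90 mm above the tub's underside and 122 mm from its centre towards -x. The axes are the tub's. Below the tongue and the ear under it the hole is open.
- pin: Loose steel pin, upright in its stand at the start, 30 g. Origin: the tip of its foot, z up along it. Shaft 10 mm in diameter and 34 mm long with a chamfered foot, then a round knob 22 mm in diameter and 26 mm high (from 34 to 60 mm above the origin).
- pin_shoulder (a point): Point on the pin's axis at the underside of its knob, 34 mm above its tip. It meets the tongue's hole point when the pin is home.
- stand: Dark wooden block 60 x 60 x 45 mm, fixed, with a vertical hole 13 mm wide and 40 mm deep in its top, in which the pin stands with its knob resting on the block. Origin: centre of its underside. It is to the left or right of the tub, in the place not taken by the jar.
- mat: Bamboo mat 240 x 170 mm, 6 mm thick, fixed, on which the tub stands. Origin: centre of its underside.
- jar: Closed glass jar 56 mm in diameter, 85 mm high; leave alone. Origin: centre of its underside.
- bowl: Blue-grey bowl 170 mm wide, 60 mm high; leave alone. Origin: centre of its underside.
- grater: Flat steel hand grater with a red handle, 350 x 96 mm, 18 mm high, lying; leave alone. Origin: under the middle of its plate (220 mm long), handle towards -x.

How it is judged:
By the outcome, as a careful person would: the job done as asked, in the order asked, and still so for the second after the job is handed in, while the arm keeps its last pose, push and grip.
It also fails if it takes over 54 s, if anything falls off the work surface, if the arm or the gripper's body presses on something with over 40 N, if the wrist force passes 120 N, or if a joint passes its speed limit or range.

ROBOT

A 7-joint arm with a two-finger parallel gripper is mounted at the origin on the work surface. World frame = base frame: x ahead of the robot, y to its left, z up, the work surface at z = 0. Lengths are in mm, angles in rad, forces in N, time in s.
With the tool pointing down it reaches from about 400 to 875 mm from the base axis. Payload 4.4 kg.
Tool frame: the origin (TCP) lies between the finger pads, 19 mm behind the fingertips; this is the grasp point; z points along the fingers, y is the line along which they close (so a half turn about z gives the same grasp; the last joint's range is limited). The gripper opens to 85 mm and grips with 20 to 120 N. Pads are 22 mm wide; open, the fingers measure 114 mm over their backs; the gripper's body (76 mm by 85 mm) begins 54 mm behind the grasp point. The pads swing forward as they close: fully open they stand 13 mm farther back than shut.
Start: joints at [-1.316, 0.628, 0.038, 1.517, -0.027, 0.996, -0.02], TCP at [204.939, 616.861, 250.013] pointing down, gripper open.
Joint ranges: [-3.06, 3.06], [-0.37, 2.12], [-1.25, 1.32], [0.18, 2.47], [-1.1, 4.24], [0.23, 1.98], [-2.94, 2.94]. Speed limits (rad/s): [2.57, 2.57, 3.14, 3.14, 3.14, 3.14, 3.14].

INTERFACE

Orientations are given as [roll, pitch, yaw] about the fixed x, y, z axes, in that order (R = Rz(yaw) Ry(pitch) Rx(roll)).
In Python, from cell import telemetry, eyes, ctrl, finder gives the robot as it stands.
- The arm moves only by the tool move_arm, never from a script. Its argument "steps" is a list of rows, each a list of 7 numbers: the turn, a rotation vector about the world's x, y, z in degrees, then the shift along the world's x, y, z in m, then the finger opening in m, from 0 to 0.0854. A call has 1 to 5 rows; each row shifts and turns the commanded pose from where the row before left it; what a row does not reach is not made up. A row lasts 1/10 s, in which the tool goes at most 50 mm and 8.59 degrees, less where a joint would pass 70% of its speed; a pose out of reach is approached as far as the arm can. A call with a gripper value outside its range is refused whole. The fingers move at their own pace and stop on an object; the grip force is fixed at half the most. Time passes only in rows, so rows that do not move let the fingers close. It gives the time, the measured TCP pose, the force, the opening and the grip force at its end, in the units of the state.
- telemetry.read_state(): the state, without advancing time (a new reading comes with each control period).
- eyes.get_image(name): name is "scene" or "top" or "wrist"; returns (picture, depth): 384x512x3 uint8, blue, green, red; 384x512 float32, mm along the optical axis (not along the pixel's ray), 0 where there is no reading.
- eyes.calibration(name): a dict with "fx", "fy", "cx", "cy" (pixels), "position" and "attitude" of the camera in the world. Camera axes: x right, y down, z forward; pixel columns grow to the right and rows downward; lengths in mm; the calibration is good to about 2 mm. A picture is of the moment at which its call begins: read the wrist's pose just before it. calibration takes no time and is no camera call; for the wrist camera it gives the pose at the moment of the call.
- ctrl.finish_job(): hands the job in; it is judged then, once.
Trained networks look in the newest picture that a camera, given by its name, has taken for a name from the list of things; names that differ only in an ending like _2 or _b are one class to them, and where a whole thing is asked for, a point or a joint stands for the part that bears it (a point fixed in the world has none). Each returns a list of dicts, best first, with "confidence" (0 to 1); they miss things now and then, are a little off and sometimes report something else, mostly with a low value. They report only what shows in the picture. A call takes as long as a camera call.
- finder.boxes_of(camera, name): "location" ([x, y, z] in mm, in the coordinates of the camera as it stood for that picture, good to about 4 mm: the middle of the surface that is visible of it).
- finder.cut_out(camera, name): "mask" (384x512 bool, what is visible of it).
- finder.pinpoint(camera, name): "location" ([x, y, z] in mm, in the coordinates of the camera as it stood for that picture, good to about 4 mm: a listed point, or the origin of a listed thing).
The state is a dict: "clock": time; "qpos": joint angles; "qd": joint speeds; "tau": joint torques, N m; "eef_pos": TCP position; "tool_rot": TCP orientation; "force": force on the tool from outside, world axes, zero at the start; "torque": the same for the moment, N m; "width": finger opening in mm; "gripper_force": force on a finger pad.
Only numpy, scipy, OpenCV 4.12 (cv2) and the standard library are available. Lean on these libraries where they do the work, as an engineer would, in place of code of your own. Each camera call takes 0.05 s, during which the arm holds its last target. There are 200 camera calls.

## Working session

There is one attempt and no reset: what is moved stays moved. The work goes in short steps, Python scripts to look and compute and a tool call to move; the robot and the scene stay as the last step left them, time stands still between calls to the robot, and variables do not carry over. Pictures are saved under pics/ and viewed, at most 10 in all, crops included, and the job is handed in when it is done.

Besides the shell and the picture viewer there is one more tool, called after "Emit:" in YAML: its name, and indented under it one key for each argument. move_arm: Moves the arm, as the interface text tells. Its arguments: {"type":"object","properties":{"steps":{"type":"array"}},"required":["steps"]}

```bash
mkdir -p pics
cat > h.py <<'E'
import numpy as np, cv2
from scipy.spatial.transform import Rotation as R
from cell import telemetry, eyes, ctrl, finder
def T(c):
    a=np.array(c["attitude"],float)
    M=a if a.shape==(3,3) else R.from_euler('xyz',a).as_matrix()
    return M,np.array(c["position"],float)
def look(cam,names,pic=None,kind="pinpoint"):
    c=eyes.calibration(cam); im,d=eyes.get_image(cam); M,p=T(c)
    if pic: cv2.imwrite(f"pics/{pic}.png",im)
    out={}
    for n in names:
        for r in getattr(finder,kind)(cam,n)[:2]:
            l=np.array(r["location"]); uv=(c["fx"]*l[0]/l[2]+c["cx"],c["fy"]*l[1]/l[2]+c["cy"])
            print(cam,n,round(r["confidence"],2),np.round(M@l+p,1),np.round(uv))
            out.setdefault(n,M@l+p)
    return im,d,c,out
E
python3 - <<'E'
from h import *
print(eyes.calibration("top"),eyes.calibration("scene"))
look("top",["tub","handle","tongue_hole","pin","pin_shoulder","stand","mat","jar","bowl","grater"],"top1")
look("scene",["handle","tongue_hole","pin_shoulder","stand","tub"],"scene1")
s=telemetry.read_state();print(s)
E
```

```text
{'fx': 488.95038933492725, 'fy': 488.95038933492725, 'cx': 251.7531979996361, 'cy': 186.26878512722132, 'position': array([ 288.37749047,   22.08098296, 1361.8001021 ]), 'attitude': array([-2.95899786, -0.01259947, -1.55110522])} {'fx': 427.8099125605752, 'fy': 427.8099125605752, 'cx': 259.36316996278356, 'cy': 193.16281205417494, 'position': array([1099.23239266,  832.92455613,  837.09993231]), 'attitude': array([-2.19041495, -0.01008196,  2.56349884])}
top tub 0.33 [466.6 -76.2  97.1] [285. 208.]
top handle 0.89 [593.9 -60.6 133.1] [280. 157.]
top handle 0.71 [643.2 412.6   2. ] [112. 148.]
top tongue_hole 0.71 [472.3 297.2  -0. ] [149. 208.]
top tongue_hole 0.18 [470.8 296.3  48.9] [146. 206.]
top pin 0.65 [ 650.1 -425.2    0.9] [404. 152.]
top pin 0.55 [469.4 297.5  10.5] [148. 208.]
top pin_shoulder 0.62 [473.9 301.1  48.6] [144. 205.]
top stand 0.79 [4.681e+02 2.946e+02 4.000e-01] [150. 209.]
top stand 0.51 [ 479.6 -335.3    2.6] [374. 210.]
top mat 0.59 [470.7 297.1  46.9] [145. 206.]
top jar 0.65 [ 4.796e+02 -3.352e+02 -2.000e-01] [374. 210.]
top bowl 0.65 [ 6.524e+02 -4.227e
[... 612 characters left out ...]
.9] [347. 265.]
{'clock': 0.85, 'qpos': array([-1.31577175,  0.62837639,  0.03851387,  1.51738113, -0.02698916,
        0.99628723, -0.02001192]), 'qd': array([ 0.00154228,  0.00104183, -0.002434  , -0.00083202,  0.00057616,
       -0.00021698,  0.0017096 ]), 'tau': array([ 4.34269241e-04, -5.63260138e+01,  1.22568190e+00, -1.93784648e+01,
        1.09774616e-02,  1.63784473e-03, -2.34928092e-05]), 'eef_pos': array([204.97112658, 616.86791285, 250.03504361]), 'tool_rot': array([ 3.14152657e+00, -2.17667631e-05,  2.82072625e+00]), 'force': array([-0.15142408,  0.60548396,  0.57259873]), 'torque': array([ 0.03568509,  0.00579044, -0.01195544]), 'gripper_force': 0.0, 'width': 85.48351822518282}
```

View pics/top1.png

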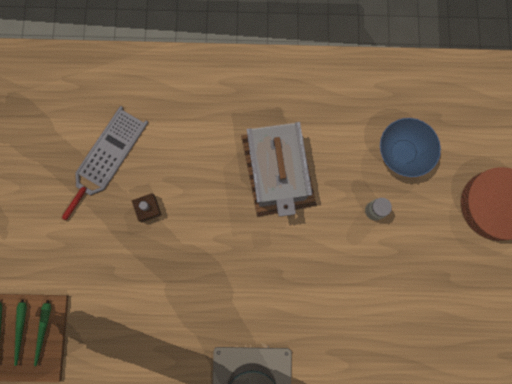

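View pics/scene1.png

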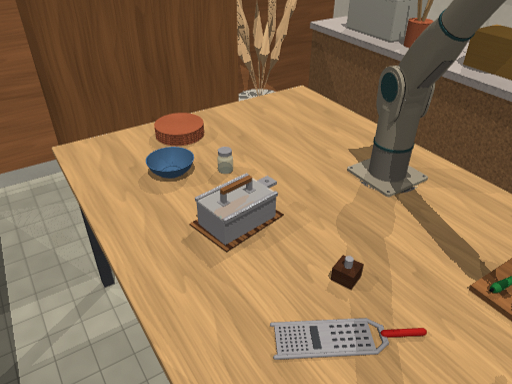

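The top view shows the stand with the pin at about (145,205), the tub at (281,165) with its tongue at (286,207) facing the robot, the jar at (379,208), the bowl at (410,148) and the grater at the left. The scene view agrees, with the pin at (348,262). I'm moving above the pin.

Emit:
move_arm:
  steps:
    - [0, 0, 2.8, 0.0295, -0.0355, 0, 0.085]
    - [0, 0, 2.8, 0.0295, -0.0355, 0, 0.085]
    - [0, 0, 2.8, 0.0295, -0.0355, 0, 0.085]
    - [0, 0, 2.8, 0.0295, -0.0355, 0, 0.085]
    - [0, 0, 2.8, 0.0295, -0.0355, 0, 0.085]

```text
clock: 1.35
eef_pos: [353.5, 437.9, 250.2]
tool_rot: [3.141, 0.0, 3.067]
force: [1.0, -0.3, 0.2]
width: 84.9
gripper_force: 0.0
```

Emit:
move_arm:
  steps:
    - [0, 0, 2.8, 0.0295, -0.0355, 0, 0.085]
    - [0, 0, 2.8, 0.0295, -0.0355, 0, 0.085]
    - [0, 0, 2.8, 0.0295, -0.0355, 0, 0.085]
    - [0, 0, 2.8, 0.0295, -0.0355, 0, 0.085]
    - [0, 0, 0, 0, 0, 0, 0.085]

```text
clock: 1.85
eef_pos: [476.0, 289.5, 250.1]
tool_rot: [-3.137, 0.003, -3.034]
force: [0.6, -0.8, -0.0]
width: 85.2
gripper_force: 0.0
```

Run:
```python
from h import *
s=telemetry.read_state();print(s["clock"],s["eef_pos"],s["tool_rot"],s["width"])
look("wrist",["pin","pin_shoulder","stand"],"w1")
c=eyes.calibration("wrist");print(c)
# tub yaw from the top depth: handle mask
im,d=eyes.get_image("top");c=eyes.calibration("top");M,p=T(c)
v,u=np.indices(d.shape);P=np.stack([(u-c["cx"])/c["fx"]*d,(v-c["cy"])/c["fy"]*d,d],-1)@M.T+p
for lo,hi in((125,160),(85,112)):
    m=(P[...,2]>lo)&(P[...,2]<hi)&(abs(P[...,0]-580)<170)&(abs(P[...,1]+60)<120)
    r=cv2.minAreaRect(P[m][:,:2].astype(np.float32));print(m.sum(),r,P[m].mean(0))
```

```text
1.85 [475.95145069 289.53460281 250.13618275] [-3.13703785e+00  2.91856095e-03 -3.03410114e+00] 85.16389524048954
wrist pin 0.66 [469.9 299.2  10.2] [269. 159.]
wrist pin_shoulder 0.68 [466.5 302.3  11.5] [272. 157.]
wrist pin_shoulder 0.56 [467.1 298.9  50.4] [270. 164.]
wrist stand 0.84 [465.6 295.4   2.3] [266. 154.]
{'fx': 332.36496363011406, 'fy': 332.36496363011406, 'cx': 257.7472194956479, 'cy': 194.11533706780133, 'position': array([397.40976144, 288.22185659, 374.28050803]), 'attitude': array([ 2.85518002e+00, -1.79676387e-03,  1.69235308e+00])}
288 ((590.6530151367188, -58.262542724609375), (110.2190170288086, 16.433889389038086), 9.075887680053711) [588.43269051 -57.93045441 143.3733711 ]
3987 ((569.8223876953125, -61.76947021484375), (245.8193817138672, 144.32110595703125), 9.245892524719238) [580.03827636 -59.67895223  97.42269374]
```

```bash
cat >> h.py <<'E'
def cloud(cam):
    c=eyes.calibration(cam);im,d=eyes.get_image(cam);M,p=T(c)
    v,u=np.indices(d.shape);P=np.stack([(u-c["cx"])/c["fx"]*d,(v-c["cy"])/c["fy"]*d,d],-1)@M.T+p
    P[d==0]=-9999
    return im,P
E
python3 - <<'E'
from h import *
im,P=cloud("wrist")
m=(P[...,2]>66)&(P[...,2]<80)&(np.hypot(P[...,0]-470,P[...,1]-298)<40)
print(m.sum(),cv2.minEnclosingCircle(P[m][:,:2].astype(np.float32)),np.median(P[m],0),P[m].min(0),P[m].max(0))
s=telemetry.read_state();print(s["eef_pos"],s["tool_rot"])
E
```

```text
420 ((468.7532653808594, 297.03363037109375), 10.948104858398438) [467.99655335 296.98931675  71.17360101] [458.07437392 286.55721895  66.16194133] [478.95790744 307.55100502  73.51789982]
[469.2462215 299.0948734 250.0215687] [ 3.14079079e+00 -4.73487558e-04 -3.01955108e+00]
```

View pics/w1.png

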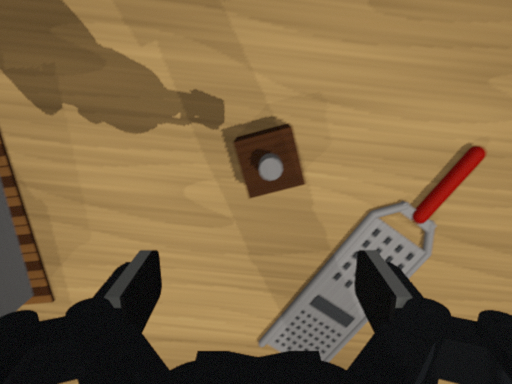

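The wrist view shows the pin knob at (270,167) on its stand, with clear space for the fingers. I'm descending and gripping.

Emit:
move_arm:
  steps:
    - [0, 0, 2.1, -0.0005, -0.002, -0.045, 0.085]
    - [0, 0, 0, 0, 0, -0.045, 0.07]
    - [0, 0, 0, 0, 0, -0.045, 0.06]
    - [0, 0, 0, 0, 0, -0.03, 0.05]
    - [0, 0, 0, 0, 0, -0.018, 0.05]

```text
clock: 2.65
eef_pos: [467.6, 296.1, 64.4]
tool_rot: [-3.141, -0.004, -2.983]
force: [0.5, 0.4, 0.9]
width: 50.1
gripper_force: 0.0
```

Emit:
move_arm:
  steps:
    - [0, 0, 0, 0, 0, 0, 0.04]
    - [0, 0, 0, 0, 0, 0, 0.01]
    - [0, 0, 0, 0, 0, 0, 0.01]
    - [0, 0, 0, 0, 0, 0, 0.01]
    - [0, 0, 0, 0, 0, 0, 0.01]

```text
clock: 3.15
eef_pos: [470.3, 297.0, 68.3]
tool_rot: [3.139, 0.002, -2.985]
force: [-2.1, 4.2, 2.1]
width: 19.8
gripper_force: 58.8
```

Emit:
move_arm:
  steps:
    - [0, 0, 0, 0, 0, 0.015, 0.01]
    - [0, 0, 0, 0, 0, 0.03, 0.01]
    - [0, 0, 0, 0, 0, 0.045, 0.01]
    - [0, 0, 0, 0, -0.02, 0.04, 0.01]
    - [0, 0, 0, 0, -0.045, 0, 0.01]

```text
clock: 3.65
eef_pos: [473.3, 235.0, 202.7]
tool_rot: [3.135, 0.013, -2.98]
force: [0.2, -0.2, 0.5]
width: 19.9
gripper_force: 59.4
```

Emit:
move_arm:
  steps:
    - [0, 0, 0, 0, -0.048, 0, 0.01]
    - [0, 0, 0, 0, -0.048, 0, 0.01]
    - [0, 0, 0, 0, -0.048, 0, 0.01]
    - [0, 0, 0, 0, -0.048, 0, 0.01]
    - [0, 0, 0, 0, -0.048, 0, 0.01]

```text
clock: 4.15
eef_pos: [469.6, -12.3, 197.7]
tool_rot: [-3.141, 0.001, -2.987]
force: [0.7, -0.4, -0.5]
width: 19.7
gripper_force: 59.4
```

Emit:
move_arm:
  steps:
    - [0, 0, 0, 0, -0.035, 0, 0.01]
    - [0, 0, 0, 0, -0.025, 0, 0.01]
    - [0, 0, 0, 0, 0, 0, 0.01]
    - [0, 0, 0, 0, 0, 0, 0.01]
    - [0, 0, 0, 0, 0, 0, 0.01]

```text
clock: 4.65
eef_pos: [470.0, -68.6, 197.3]
tool_rot: [3.141, 0.0, -2.985]
force: [0.1, -0.0, -0.1]
width: 19.9
gripper_force: 59.4
```

Run:
```python
from h import *
s=telemetry.read_state();print(s["clock"],s["eef_pos"],s["tool_rot"],s["width"],s["force"])
look("wrist",["tongue_hole","handle","pin","pin_shoulder"],"w2")
s=telemetry.read_state();print(s["clock"],s["eef_pos"],s["tool_rot"])
im,P=cloud("wrist")
np.save("P.npy",P)
m=(P[...,2]>80)&(P[...,2]<112)&(abs(P[...,0]-580)<170)&(abs(P[...,1]+60)<120)
print(m.sum(),cv2.minAreaRect(P[m][:,:2].astype(np.float32)),np.median(P[m],0))
look("top",["tongue_hole"],"top2");look("scene",["tongue_hole","pin_shoulder","pin"],"scene2")
```

```text
4.65 [469.96567453 -68.61137184 197.26069353] [ 3.14122630e+00  3.31705853e-04 -2.98450471e+00] 19.923967185701144 [ 0.08010055 -0.01968622 -0.14261967]
wrist tongue_hole 0.89 [467.7 -77.7  98.2] [247. 199.]
wrist pin 0.64 [466.7 -67.  142.4] [264. 223.]
wrist pin_shoulder 0.79 [470.5 -67.9 179.5] [262. 259.]
4.9 [470.00206524 -68.73693823 197.04461009] [ 3.14140090e+00 -1.94346436e-05 -2.98421482e+00]
12288 ((531.9950561523438, -70.42716979980469), (171.1272430419922, 144.85679626464844), 9.731813430786133) [500.02904727 -78.8158777   96.31260532]
top tongue_hole 0.61 [469.  -73.6  98.8] [284. 207.]
scene tongue_hole 0.9 [462.7 -71.5  95.1] [269. 181.]
scene tongue_hole 0.28 [591.3 -56.5   6.2] [237. 220.]
scene pin_shoulder 0.53 [468.9 -74.1 171.2] [268. 160.]
scene pin 0.39 [594.5 -54.7   6.7] [236. 220.]
```

View pics/w2.png

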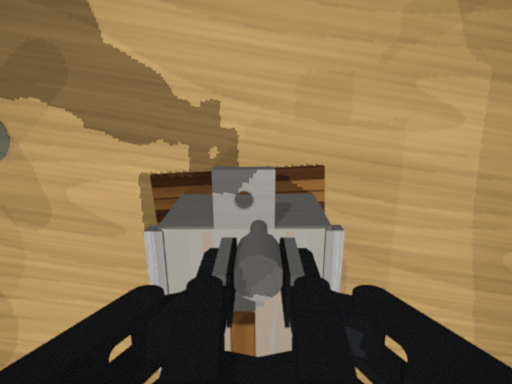

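The wrist view shows the hole at (244,199) in the tongue and the pin hanging from the fingers, tip at about (259,226). I'm refining the hole centre and the pin position by pixels.

Run:
```python
from h import *
im=cv2.imread("pics/w2.png");c=eyes.calibration("wrist");M,p=T(c)
def ray(u,v,z):
    r=M@[(u-c["cx"])/c["fx"],(v-c["cy"])/c["fy"],1];return np.round(p+r*(z-p[2])/r[2],1)
g=cv2.cvtColor(im,cv2.COLOR_BGR2GRAY)
print(g[190:212,234:258])
print("hole",ray(244,199.5,96),"tip",[ray(259,v,141) for v in(222,226,230)])
P=np.load("P.npy")
for z0 in (145,155,165,175,185,195,205,):
    m=(abs(P[...,2]-z0)<5)&(np.hypot(P[...,0]-470,P[...,1]+69)<30)
    v,u=np.nonzero(m); print(z0,m.sum(),np.round(P[m].mean(0),1),np.round(P[m][:,1].min(),1),np.round(P[m][:,1].max(),1),u.mean(),v.mean())
a=cv2.resize(im[170:310,180:340],None,fx=5,fy=5,interpolation=cv2.INTER_NEAREST)[:600];cv2.imwrite("pics/w2c.png",a)
```

```text
[[101 100 100 104 137 150 147 140 133 131 134 138 144 148 150 153 154 153
  154 153 153 154 153 154]
 [101 100  99 101 135 134 120 106  97  94  96 102 111 119 136 146 152 155
  155 154 154 154 154 153]
 [ 99 102  93  94 113 101  80  66  64  68  68  69  70  80 105 123 141 150
  154 153 154 153 153 154]
 [103  96  88  85  82  72  67  64  64  65  63  61  61  64  66  87 113 140
  151 155 155 156 156 154]
 [123 111  91  81  79  77  75  73  74  72  67  69  69  68  67  68  88 123
  144 153 156 153 155 155]
 [143 124  97  83  84  83  84  83  82  80  82  83  81  80  82  80  84 105
  130 147 150 151 151 151]
 [136 112  86  84  84  85  81  81  82  84  84  84  83  82  85  83  84  89
  112 137 147 150 149 150]
 [131 102  85  82  84  81  84  84  86  83  84  84  84  83  83  84  82  83
  102 126 146 152 152 151]
 [127  92  78  81  82  84  82  83  84  82  85  86  84  84  82  84  82  83
   94 122 145 152 153 152]
 [121  91  72  79  84  82  84  82  84  84  82  79  81  84  83  82  83  83
   91 116 147 153 153 153]
 [125  97  75  77  83  83  82  82  82  83  83  83  83  84  86  82  83  81
   89 116 143 15
[... 1079 characters left out ...]
154 154 152 152
  153 154 153 153 153 153]]
hole [469.1 -80.9  96. ] tip [array([467.1, -70.7, 141. ]), array([469.6, -70.3, 141. ]), array([472. , -69.9, 141. ])]
145 59 [465.4 -70.6 147. ] -74.8 -65.9 258.1525423728813 222.83050847457628
155 110 [465.2 -70.6 154.7] -74.7 -66.0 258.1727272727273 227.6818181818182
165 7 [464.7 -70.7 160.3] -72.9 -67.6 258.14285714285717 230.85714285714286
175 167 [460.6 -71.7 177.6] -81.5 -61.4 257.5389221556886 236.77844311377245
185 769 [460.5 -71.7 185.8] -93.9 -48.7 257.5383615084525 244.08322496749025
195 1806 [463.8 -71.5 196.7] -94.7 -48.1 256.8504983388704 262.5487264673311
205 2210 [465.9 -70.7 202.6] -94.7 -48.1 257.9371040723982 274.31809954751134
```

View pics/w2c.png

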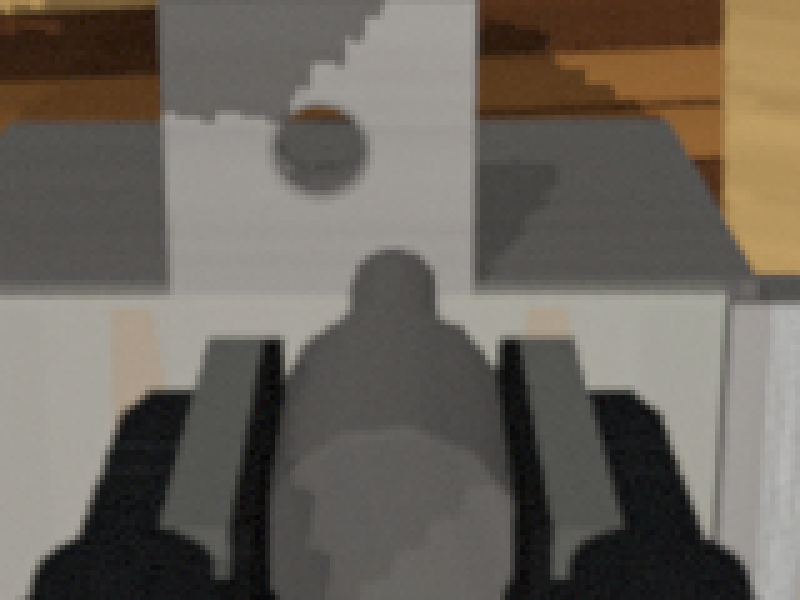

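The crop shows the hole centre at wrist pixel (244,200) and the pin shaft centred on column 258. I'm moving over the hole and stopping the tip about 8 mm above it for a last check.

Emit:
move_arm:
  steps:
    - [0, 0, 0, 0, -0.0095, -0.01, 0.01]
    - [0, 0, 0, 0, 0, -0.015, 0.01]
    - [0, 0, 0, 0, 0, -0.012, 0.01]
    - [0, 0, 0, 0, 0, 0, 0.01]
    - [0, 0, 0, 0, 0, 0, 0.01]

```text
clock: 5.75
eef_pos: [469.7, -79.6, 159.7]
tool_rot: [3.142, -0.001, -2.986]
force: [0.1, 0.2, 0.6]
width: 19.8
gripper_force: 59.4
```

Run:
```python
from h import *
s=telemetry.read_state();print(s["clock"],s["eef_pos"],s["tool_rot"],s["force"])
im,P=cloud("wrist");np.save("P2.npy",P);cv2.imwrite("pics/w3.png",im)
c=eyes.calibration("wrist");M,p=T(c)
for z0 in (108,116,124):
    m=(abs(P[...,2]-z0)<4)&(np.hypot(P[...,0]-470,P[...,1]+80)<15)
    v,u=np.nonzero(m); print(z0,m.sum(),np.round(P[m].mean(0),1),np.round(P[m][:,1].min(),1),np.round(P[m][:,1].max(),1),u.mean(),v.mean())
cv2.imwrite("pics/w3c.png",cv2.resize(im[160:280,180:340],None,fx=5,fy=5,interpolation=cv2.INTER_NEAREST))
sc,_=eyes.get_image("scene");cv2.imwrite("pics/s3c.png",cv2.resize(sc[130:210,220:320],None,fx=7,fy=7,interpolation=cv2.INTER_CUBIC))
```

```text
5.75 [469.72395226 -79.63575344 159.65055426] [ 3.14150284e+00 -9.18140562e-04 -2.98645658e+00] [0.09393084 0.15829485 0.59662886]
108 58 [465.1 -81.3 109.4] -85.7 -76.8 258.3965517241379 222.75862068965517
116 86 [465.  -81.6 115.9] -85.6 -77.0 258.0 226.93023255813952
124 32 [464.5 -81.7 121.8] -84.8 -77.8 257.90625 230.1875
```

View pics/w3c.png

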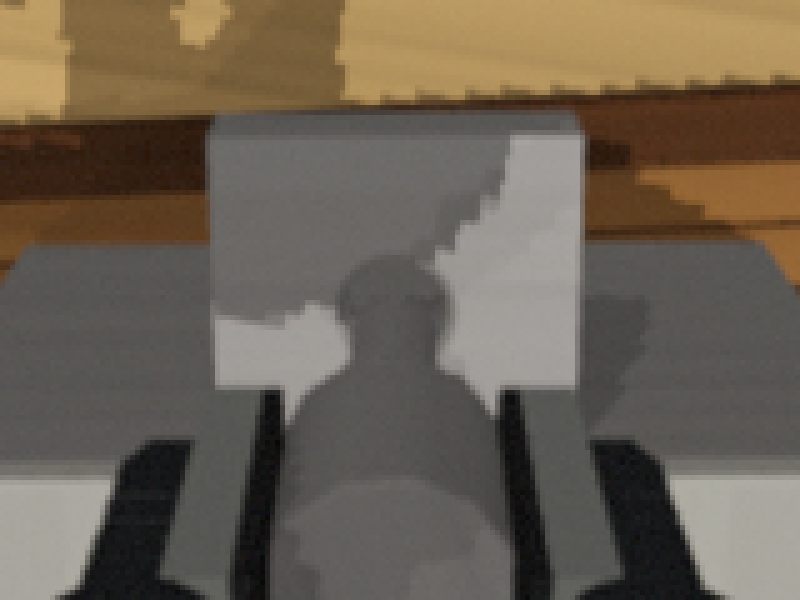

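Run:
```python
from h import *
c=eyes.calibration("wrist");M,p=T(c)
def ray(u,v,z):
    r=M@[(u-c["cx"])/c["fx"],(v-c["cy"])/c["fy"],1];return np.round(p+r*(z-p[2])/r[2],1)
print(p,"hole",ray(259.2,221.2,96),"front",ray(259.4,160+134/5,96),"L/R",ray(180+211/5,211,96),ray(180+583/5,211,96))
P=np.load("P2.npy")
for v in (215,219,222,225,228): print(v,np.round(P[v,250:268],1).tolist()[::3])
for v in (212,214,216): print(v,np.round(P[v,286:295:3],1).tolist())
```

```text
[398.3101183  -92.25256335 284.4374804 ] hole [470.1 -79.9  96. ] front [448.8 -83.2  96. ] L/R [ 467.1 -102.9   96. ] [460.2 -58.8  96. ]
215 [[466.3, -86.2, 95.5], [492.1, -81.4, 23.3], [491.9, -78.9, 22.8], [491.8, -76.4, 22.0], [491.4, -73.9, 22.2], [490.4, -71.6, 23.9]]
219 [[492.3, -83.7, 33.3], [491.8, -81.3, 33.5], [492.1, -78.8, 31.7], [491.2, -76.5, 33.2], [490.9, -74.1, 32.8], [490.4, -71.8, 33.4]]
222 [[474.0, -85.3, 87.2], [466.1, -84.3, 107.0], [464.2, -82.8, 111.2], [463.8, -81.2, 111.5], [464.3, -79.4, 109.4], [490.5, -71.9, 39.7]]
225 [[474.3, -85.1, 91.5], [465.8, -84.3, 112.3], [464.1, -82.8, 115.8], [463.9, -81.2, 115.7], [464.0, -79.5, 114.9], [465.9, -77.4, 109.3]]
228 [[467.8, -85.6, 112.3], [464.9, -84.3, 118.8], [464.5, -82.8, 119.1], [464.1, -81.2, 119.5], [464.2, -79.6, 118.8], [465.9, -77.6, 113.8]]
212 [[460.6, -65.4, 96.9], [460.9, -63.3, 95.2], [460.3, -61.7, 96.1]]
214 [[462.1, -65.0, 96.2], [461.6, -63.4, 96.9], [461.9, -61.3, 95.2]]
216 [[463.2, -64.9, 96.7], [463.2, -63.0, 95.9], [462.7, -61.3, 96.5]]
```

View pics/s3c.png

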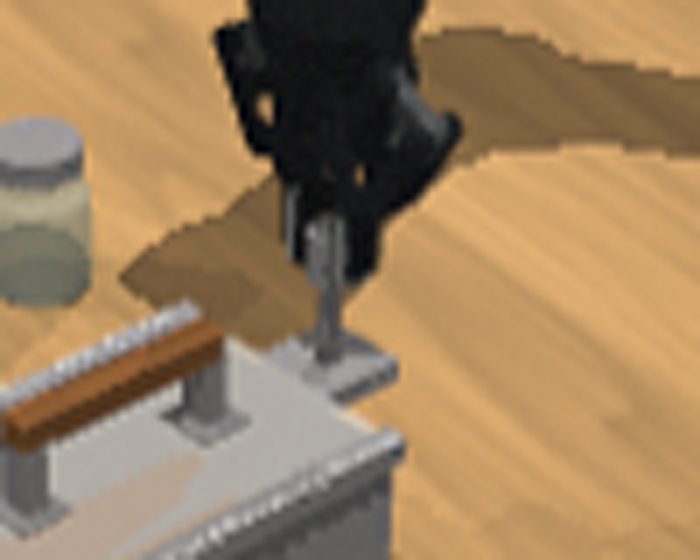

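The scene crop shows the pin upright, its tip right over the tongue at about (328,360). I'm correcting by about 1 mm and starting the insertion.

Emit:
move_arm:
  steps:
    - [0, 0, 0, 0.0012, 0.0012, 0, 0.01]
    - [0, 0, 0, 0, 0, -0.006, 0.01]
    - [0, 0, 0, 0, 0, -0.004, 0.01]
    - [0, 0, 0, 0, 0, -0.004, 0.01]
    - [0, 0, 0, 0, 0, 0, 0.01]

```text
clock: 6.35
eef_pos: [470.6, -77.9, 145.3]
tool_rot: [3.141, -0.001, -2.986]
force: [-0.1, -0.5, -0.1]
width: 20.0
gripper_force: 59.4
```

Emit:
move_arm:
  steps:
    - [0, 0, 0, 0, 0, -0.005, 0.01]
    - [0, 0, 0, 0, 0, -0.005, 0.01]
    - [0, 0, 0, 0, 0, -0.005, 0.01]
    - [0, 0, 0, 0, 0, -0.004, 0.01]
    - [0, 0, 0, 0, 0, 0, 0.01]

```text
clock: 6.85
eef_pos: [470.7, -77.9, 126.4]
tool_rot: [3.141, -0.001, -2.986]
force: [1.0, 0.3, 0.3]
width: 19.9
gripper_force: 59.4
```

Emit:
move_arm:
  steps:
    - [0, 0, 0, 0, 0, -0.003, 0.01]
    - [0, 0, 0, 0, 0, -0.002, 0.01]
    - [0, 0, 0, 0, 0, -0.0015, 0.01]
    - [0, 0, 0, 0, 0, -0.001, 0.01]
    - [0, 0, 0, 0, 0, 0, 0.01]

```text
clock: 7.35
eef_pos: [471.1, -77.9, 119.4]
tool_rot: [3.142, -0.0, -2.986]
force: [-0.0, -0.2, -0.5]
width: 20.1
gripper_force: 59.4
```

Emit:
move_arm:
  steps:
    - [0, 0, 0, 0, 0, -0.001, 0.01]
    - [0, 0, 0, 0, 0, -0.001, 0.01]
    - [0, 0, 0, 0, 0, 0, 0.01]

```text
clock: 7.65
eef_pos: [471.4, -78.0, 118.6]
tool_rot: [-3.141, 0.001, -2.986]
force: [-2.8, 0.4, 12.1]
width: 19.7
gripper_force: 60.8
```

Contact at 12 N at the expected height. I'm releasing and backing off straight up.

Emit:
move_arm:
  steps:
    - [0, 0, 0, 0, 0, 0.001, 0.03]
    - [0, 0, 0, 0, 0, 0, 0.045]
    - [0, 0, 0, 0, 0, 0, 0.045]
    - [0, 0, 0, 0, 0, 0.015, 0.045]
    - [0, 0, 0, 0, 0, 0.025, 0.045]

```text
clock: 8.15
eef_pos: [469.9, -77.8, 157.6]
tool_rot: [3.14, -0.004, -2.986]
force: [-0.0, -0.5, -0.1]
width: 44.9
gripper_force: 0.0
```

Emit:
move_arm:
  steps:
    - [0, 0, 0, 0, 0, 0.035, 0.06]
    - [0, 0, 0, 0, 0, 0.035, 0.06]
    - [0, 0, 0, 0, 0, 0.02, 0.06]
    - [0, 0, 0, 0, 0, 0, 0.06]
    - [0, 0, 0, 0, 0, 0, 0.06]

```text
clock: 8.65
eef_pos: [470.9, -78.0, 248.3]
tool_rot: [-3.142, -0.0, -2.986]
force: [0.1, 0.4, 0.5]
width: 59.9
gripper_force: 0.0
```

Run:
```python
from h import *
s=telemetry.read_state();print(s["clock"],s["eef_pos"],s["tool_rot"],s["width"],s["force"])
im,P=cloud("wrist")
m=(np.hypot(P[...,0]-470,P[...,1]+79)<12)&(P[...,2]>100);print(m.sum(),P[m].max(0),P[m].min(0))
a=cv2.resize(im,None,fx=.8,fy=.8)
_,_,_,o=look("scene",["handle"]);look("top",["handle"])
sc,_=eyes.get_image("scene");b=cv2.resize(sc[140:220,220:320],(384,307),interpolation=cv2.INTER_CUBIC)
cv2.imwrite("pics/s4.png",np.hstack([a,b]))
it,P=cloud("top")
m=(P[...,2]>125)&(P[...,2]<160)&(abs(P[...,0]-590)<80)&(abs(P[...,1]+60)<60)
print(m.sum(),cv2.minAreaRect(P[m][:,:2].astype(np.float32)))
```

```text
8.65 [470.90776883 -77.964953   248.28344789] [-3.14155093e+00 -7.32263540e-05 -2.98600140e+00] 59.88216003713084 [0.09205741 0.4412754  0.52278026]
2166 [481.18158597 -68.66743696 314.22355519] [458.01374411 -90.36871441 100.0162099 ]
scene handle 0.66 [585.7 -62.9 137.1] [237. 183.]
top handle 0.88 [591.8 -61.7 133. ] [280. 158.]
173 ((592.63232421875, -57.78242492675781), (107.11691284179688, 16.14199447631836), 9.127573013305664)
```

View pics/s4.png

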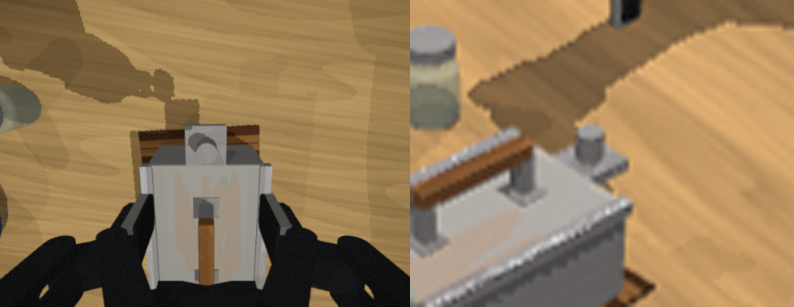

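The pin is home: its knob sits on the tongue in both views, at about (206,152) in the wrist half and (590,145) in the scene half. I'm going to the handle.

Emit:
move_arm:
  steps:
    - [0, 0, 0, 0.043, 0.007, 0, 0.06]
    - [0, 0, 0, 0.043, 0.007, 0, 0.06]
    - [0, 0, 0, 0.0345, 0.0053, -0.01, 0.06]
    - [0, 0, 0, 0, 0, -0.035, 0.06]
    - [0, 0, 0, 0, 0, -0.035, 0.06]

```text
clock: 9.5
eef_pos: [593.0, -58.1, 167.4]
tool_rot: [-3.141, 0.002, -2.985]
force: [-0.1, -0.1, 0.1]
width: 60.2
gripper_force: 0.0
```

Emit:
move_arm:
  steps:
    - [0, 0, 0, 0, 0, -0.02, 0.055]
    - [0, 0, 0, 0, 0, -0.013, 0.05]
    - [0, 0, 0, 0, 0, 0, 0.05]
    - [0, 0, 0, 0, 0, 0, 0.05]
    - [0, 0, 0, 0, 0, 0, 0.05]

```text
clock: 10.0
eef_pos: [592.7, -58.7, 136.9]
tool_rot: [-3.141, 0.003, -2.986]
force: [-0.3, 0.2, 0.4]
width: 49.9
gripper_force: 0.0
```

Emit:
move_arm:
  steps:
    - [0, 0, 0, 0, 0, -0.001, 0.03]
    - [0, 0, 0, 0, 0, 0, 0.02]
    - [0, 0, 0, 0, 0, 0, 0.01]
    - [0, 0, 0, 0, 0, 0, 0.005]
    - [0, 0, 0, 0, 0, 0, 0.005]

```text
clock: 10.5
eef_pos: [592.0, -59.1, 135.2]
tool_rot: [-3.141, 0.001, -2.986]
force: [-1.0, -1.5, 7.6]
width: 15.1
gripper_force: 60.2
```

Emit:
move_arm:
  steps:
    - [0, 0, 0, 0, 0, 0, 0.005]
    - [0, 0, 0, 0, 0, 0, 0.005]
    - [0, 0, 0, 0, 0, 0.003, 0.005]
    - [0, 0, 0, 0, 0, 0.005, 0.005]
    - [0, 0, 0, 0, 0, 0.008, 0.005]

```text
clock: 11.0
eef_pos: [590.5, -58.3, 149.8]
tool_rot: [3.141, -0.003, -2.986]
force: [-0.1, -0.3, -5.2]
width: 14.9
gripper_force: 58.8
```

Run:
```python
from h import *
s=telemetry.read_state();print({k:np.round(s[k],2) for k in("clock","eef_pos","tool_rot","width","force","torque","gripper_force")})
```

```text
{'clock': np.float64(11.0), 'eef_pos': array([590.53, -58.27, 149.76]), 'tool_rot': array([ 3.14, -0.  , -2.99]), 'width': np.float64(14.85), 'force': array([-0.07, -0.34, -5.17]), 'torque': array([ 0.05, -0.07,  0.03]), 'gripper_force': np.float64(58.82)}
```

Emit:
move_arm:
  steps:
    - [0, 0, 0, 0, 0, 0.01, 0.005]
    - [0, 0, 0, 0, 0, 0.015, 0.005]
    - [0, 0, 0, 0, 0, 0.02, 0.005]
    - [0, 0, 0, 0, 0, 0.02, 0.005]
    - [0, 0, 0, 0, 0, 0.02, 0.005]

```text
clock: 11.5
eef_pos: [591.5, -58.5, 236.9]
tool_rot: [3.142, 0.0, -2.986]
force: [0.6, -0.5, -5.1]
width: 15.0
gripper_force: 58.8
```

Emit:
move_arm:
  steps:
    - [0, 0, 0, 0, 0, 0.02, 0.005]
    - [0, 0, 0, 0, 0, 0.015, 0.005]
    - [0, 0, 0, 0, 0, 0.01, 0.005]
    - [0, 0, 0, 0, 0, 0.005, 0.005]
    - [0, 0, 0, 0, 0, 0, 0.005]

```text
clock: 12.0
eef_pos: [591.8, -58.6, 286.0]
tool_rot: [-3.141, 0.001, -2.986]
force: [0.4, 0.6, -4.7]
width: 15.1
gripper_force: 58.9
```

Emit:
move_arm:
  steps:
    - [0, 0, 0, 0, 0, 0, 0.005]
    - [0, 0, 0, 0, 0, 0, 0.005]
    - [0, 0, 0, 0, 0, 0, 0.005]
    - [0, 0, 0, 0, 0, 0, 0.005]
    - [0, 0, 0, 0, 0, 0, 0.005]

```text
clock: 12.5
eef_pos: [591.6, -58.6, 285.3]
tool_rot: [3.141, -0.0, -2.986]
force: [-0.9, 0.8, -5.8]
width: 15.0
gripper_force: 58.9
```

Run:
```python
from h import *
s=telemetry.read_state();print({k:np.round(s[k],3) for k in("clock","eef_pos","tool_rot","width","force","torque","gripper_force","qd")})
im,P=cloud("wrist");a=cv2.resize(im,None,fx=.75,fy=.75)
sc,_=eyes.get_image("scene");b=cv2.resize(sc[90:270,150:350],(400,360),interpolation=cv2.INTER_CUBIC)
cv2.imwrite("pics/s5.png",np.hstack([a,np.vstack([b[:288]])]))
# level: plane fit of the lid/rims
m=(abs(P[...,0]-530)<60)&(abs(P[...,1]+65)<72)&(abs(P[...,2]-246)<15)
Q=P[m];A=np.c_[Q[:,:2]-Q[:,:2].mean(0),np.ones(len(Q))];print(len(Q),np.degrees(np.linalg.lstsq(A,Q[:,2],rcond=None)[0][:2]),Q.mean(0))
```

```text
{'clock': np.float64(12.5), 'eef_pos': array([591.576, -58.622, 285.264]), 'tool_rot': array([ 3.141, -0.   , -2.986]), 'width': np.float64(15.019), 'force': array([-0.948,  0.766, -5.782]), 'torque': array([-0.017, -0.116, -0.036]), 'gripper_force': np.float64(58.905), 'qd': array([ 0.   , -0.004,  0.   , -0.   , -0.003,  0.   ,  0.001])}
59393 [0.20433788 0.20318561] [531.74381417 -65.79924667 246.93581002]
```

View pics/s5.png

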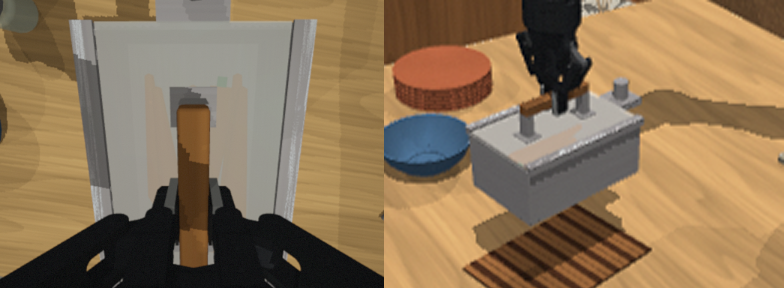

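The tub hangs level about 15 cm above the mat, with the pin knob seated on the tongue at (620,88) and the lid shut. I'm handing in.

```bash
python3 -c "
from cell import ctrl;print(ctrl.finish_job())"
```

```text
the job is handed in; nothing more can be done
None
```

The pin is home in the tongue and let go, and the job is handed in with the tub held still and level (within about 0.2°) by its lid handle, roughly 15 cm above the mat with the lid shut, at about 12.6 s on the clock.

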